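# Pull the snug lid off the tall crock

## Task

Open the taller of the two white crocks: slide the prongs of the steel lid puller under the overhanging rim of its snug wooden lid and pull straight up until the lid pops off. Carry the lid on the puller to the metal tray, set it down there right way up, then stand the puller upright on the bare worktop clear of the tray and let go. Never touch a lid with the gripper, leave the shorter crock closed, and do not shift or knock over the other things.

Things in the scene. Friction and masses are not known exactly. Their poses are not given: they have to be found in the camera images.
- puller_grip (a point): centre of the lid puller's upright black handle, 95 mm above the puller's underside; the handle is 22 x 22 mm square and runs from 64 to 118 mm above the underside, its top end. x along the prongs, y from prong to prong, z up
- puller: lid puller, an inverted steel U, 128 mm wide along y, 0.2 to 0.3 kg, open at front and back (x). Two flat prongs, also its feet, point inward from the legs: each 70 mm long (x), 6 mm thick, from 40 to 64 mm off centre in y. Legs 116 mm apart inside; crossbar 50 mm above the prongs' tops. Origin: centre of its underside. Starts standing on the worktop
- tall_lid: wooden lid of the taller crock: round disc 100 mm across, 10 mm thick, on a skirt 66 mm across, 30 mm high. 0.11 to 0.23 kg. Origin: centre of the skirt's underside, z up. It starts pressed home, its skirt on the crock's shoulder, gripped by sprung balls inside; a straight pull of about 10 to 18 N pops it off, and it is clear of the neck once 30 mm up
- tall_lid_rim (a point): centre of the underside of that lid's overhanging disc, 30 mm above the skirt's underside; the rim overhangs the skirt by 17 mm all round
- tall_crock: taller white ceramic crock, fixed to the worktop, 120 mm in diameter; flat shoulder 95 mm above its underside, and on it a neck 48 mm in diameter and 26 mm high under the lid. Origin: centre of its underside, z up. The two crocks may stand either way round, about 0.2 m apart
- short_crock: shorter white ceramic crock, fixed, same but with its shoulder 60 mm above the underside; origin: centre of its underside
- tray: shallow square tray of bare metal, fixed, 190 x 190 mm outside; floor 4 mm above the worktop, edge 5 mm wide and 9 mm high. Origin: centre of its underside; x and y along its sides
- drum: bystander: round drum with a white lid, 75 mm in diameter, 96 mm high, beyond the tray; origin at its underside
- butter_stick: bystander: wrapped stick of butter, 33 x 120 x 32 mm, lying near the front edge left of the crocks; origin at its underside
- short_lid (a joint): how far the shorter crock's lid has been lifted, m: 0 = home, its stop at 0.03; just as snug as the other
- short_lid_rim (a point): centre of the underside of the shorter crock's lid's overhanging disc; the lid has the same shape and size as the tall crock's
Things that resemble listed ones, but are neither listed nor needed, are in the scene too. Leave any blue look-alike of the tall_crock alone. Leave any green look-alike of the tall_lid alone.

How it is judged:
By the outcome, as a careful person would: the job done as asked, in the order asked, and still so for the second after the job is handed in, with the robot touching nothing.
It also fails if it takes over 72 s, if anything falls off the work surface, if the arm or the gripper's body presses on something with over 40 N, if the wrist force passes 120 N, or if a joint passes its speed limit or range.

## Robot

A 6-joint arm with a two-finger parallel gripper is mounted at the origin on a cart in front of the work surface, level with it; the furniture and walls round the work are solid. World frame = base frame: x ahead of the robot, y to its left, z up, the work surface at z = 0. Lengths are in m, angles in rad, forces in N, time in s.
With the tool pointing down it reaches from about 0.4 to 0.825 m from the base axis. Payload 7 kg.
Tool frame: the origin (TCP) lies between the finger pads; the fingertips stand arm.nose_length ahead of it and the grasp point (between the pads) is the TCP (arm.nose_length is the distance from the TCP to the fingertips, in m); x points along the fingers, z is the direction in which the jaws open and shut, and the axes are right-handed (so a half turn about x gives the same grasp; the last joint's range is limited). The gripper opens to 88 mm and grips with 3 to 60 N. Pads are 19 mm wide; open, the fingers measure 130 mm over their backs; the gripper's body (78 mm by 193 mm) begins 47 mm behind the grasp point.
Start: joints at [-0.852, 0.359, 0.012, 0, -1.224, -0.288], TCP at [0.282, -0.613, 0.246] pointing down, gripper open.
Joint ranges: [-3.07, 3.07], [-1.43, 2.12], [-1.02, 1.25], [-3.03, 1.67], [-3.05, -0], [-3.03, 3.03]. Speed limits (rad/s): [2.39, 2.39, 3.01, 3.14, 3.14, 3.14].

## Interface

Orientations are given as [roll, pitch, yaw] about the fixed x, y, z axes, in that order (R = Rz(yaw) Ry(pitch) Rx(roll)).
In Python, from station import arm, viewer, spotter gives the robot as it stands.
- The arm moves only by the shell command python3 -m handwheel 'ROWS' [FORCE]. ROWS is a JSON object of lists of equal length, an entry for each row: "gripper": the gripper command: -1 is shut, 1 is fully open, values between are in proportion; "travel": the shift along the world's x, y, z each as a share of 500 mm, from -1 to 1, a list of three; "spin": the turn about the world's z as a share of 45 degrees, from -1 to 1. A call has 1 to 20 rows; each row is the pose to reach, as a shift and turn from the pose commanded when the call began; what a row does not reach only later rows make up. A row lasts 1/10 s, in which the tool goes at most 50 mm and 8.59 degrees, less where a joint would pass 70% of its speed; a pose out of reach is approached as far as the arm can. A call with a number of a shift or a turn outside -1 to 1 is refused whole. A call with a gripper value outside its range is refused whole. The fingers move at their own pace and stop on an object; FORCE is the grip in N (left out, the last holds). Time passes only in rows, so rows that repeat a pose let the fingers close. It gives the time, the measured TCP pose, the force and the opening at its end, in the units of the state.
- arm.get_state(): the state, without advancing time (a new reading comes with each control period).
- viewer.grab_frame(name): name is "side" or "top"; returns a dict with "pixels" (400x640x3 uint8, blue, green, red), "fx", "fy", "cx", "cy" (pixels), "k1" (the pictures are not rectified: a ray, as slopes to the right and down, at radius r is drawn at 1 + k1 r^2 times it, then the intrinsics apply), "eye" and "attitude" of the camera in the world. Camera axes: x right, y down, z forward; pixel columns grow to the right and rows downward; lengths in m; the calibration is good to about 2 mm. A picture is of the moment at which its call begins. There is no depth.
- arm.job_done(): hands the job in, once; it reports no verdict.
Trained networks look in the newest picture that a camera, given by its name, has taken for a name from the list of things; names that differ only in an ending like _2 or _b are one class to them, and where a whole thing is asked for, a point or a joint stands for the part that bears it (a point fixed in the world has none). Each returns a list of dicts, best first, with "conf" (0 to 1); they miss things now and then, are a little off and sometimes report something else, mostly with a low value. They report only what shows in the picture. A call takes as long as a camera call. They do not tell look-alikes from the thing itself.
- spotter.spot_in(camera, label): "rect" ([left, top, right, bottom] in pixels, round what is visible of it).
- spotter.tip_of(camera, label): "at" ([column, row] in pixels: a listed point, or the origin of a listed thing).
The state is a dict: "t": time; "q": joint angles; "qd": joint speeds; "joint_efforts": joint torques, N m; "eef_pos": TCP position; "ee_rot": TCP orientation; "force": force on the tool from outside, world axes, zero at the start; "moment": the same for the moment, N m; "width": finger opening in m.
Only numpy, scipy, OpenCV 4.12 (cv2) and the standard library are available. Lean on these libraries where they do the work, as an engineer would, in place of code of your own. Each camera call takes 0.05 s, during which the arm holds its last target.

## Working session

There is one attempt and no reset: what is moved stays moved. The work goes in short steps, Python scripts to look and compute and a shell command to move; the robot and the scene stay as the last step left them, time stands still between calls to the robot, and variables do not carry over. Pictures are saved under pics/ and viewed, and the job is handed in when it is done.

```bash
ls; mkdir -p pics
cat > h.py <<'E'
import numpy as np, cv2
from station import arm, viewer, spotter
from scipy.spatial.transform import Rotation as R
def grab(n):
    f=viewer.grab_frame(n); return f
def rotm(f):
    a=np.array(f["attitude"],float)
    if a.shape==(3,3): return a
    if a.size==3: return R.from_euler('xyz',a).as_matrix()
    return R.from_quat(a).as_matrix()
def K(f): return np.array([[f["fx"],0,f["cx"]],[0,f["fy"],f["cy"]],[0,0,1.]])
def D(f): return np.array([f["k1"],0,0,0,0.])
def ray(f,uv):
    p=cv2.undistortPoints(np.array([[uv]],float),K(f),D(f))[0,0]
    d=rotm(f)@np.array([p[0],p[1],1]); return np.array(f["eye"],float),d
def onz(f,uv,z):
    e,d=ray(f,uv); return e+d*(z-e[2])/d[2]
def proj(f,P):
    M=rotm(f).T; t=-M@np.array(f["eye"],float)
    return cv2.projectPoints(np.array(P,float).reshape(-1,1,3),cv2.Rodrigues(M)[0],t,K(f),D(f))[0].reshape(-1,2)
def tri(obs):
    A=np.zeros((3,3));b=np.zeros(3)
    for f,uv in obs:
        e,d=ray(f,uv); d=d/np.linalg.norm(d); P=np.eye(3)-np.outer(d,d); A+=P;b+=P@e
    x=np.linalg.solve(A,b); return x,[np.linalg.norm(np.cross(x-e,d/np.linalg.norm(d))) for e,d in [ray(f,uv) for f,uv in obs]]
E
python3 - <<'E'
from h import *
for n in("side","top"):
    f=grab(n); cv2.imwrite(f"pics/{n}0.png",f["pixels"]); print(n,{k:v for k,v in f.items() if k!="pixels"})
s=arm.get_state(); print(s, arm.nose_length)
for n in("side","top"):
  for l in["puller_grip","puller","tall_lid","tall_lid_rim","tall_crock","short_crock","short_lid_rim","tray","drum","butter_stick"]:
    print(n,l,[(np.round(d["at"],1).tolist(),round(d["conf"],2)) for d in spotter.tip_of(n,l)][:4],[(np.round(d["rect"]).tolist(),round(d["conf"],2)) for d in spotter.spot_in(n,l)][:4])
E
```

```text
pics
side {'fx': 469.97995199980136, 'fy': 469.97995199980136, 'cx': 317.6176307848826, 'cy': 200.54904123375647, 'k1': 0.03621237084492507, 'eye': array([-0.45555081,  0.71500003,  0.91452533]), 'attitude': array([-2.16459408, -0.01332297, -2.0499481 ])}
top {'fx': 469.15631504442064, 'fy': 469.15631504442064, 'cx': 323.85696279776613, 'cy': 194.62281738960488, 'k1': -0.01852904832349566, 'eye': array([0.52719104, 0.16924744, 1.46670899]), 'attitude': array([-3.09606413e+00, -1.90888610e-03, -1.54113297e+00])}
{'t': 0.1, 'q': array([-8.51908708e-01,  3.59312264e-01,  1.11844042e-02, -3.10897105e-04,
       -1.22408172e+00, -2.88120562e-01]), 'qd': array([-0.00078707, -0.0021456 ,  0.00384399,  0.00165933, -0.00129906,
        0.0016743 ]), 'joint_efforts': array([-1.95086592e-03, -5.84162986e+01,  2.93753725e+01,  7.01541424e+00,
        1.02501560e-02, -3.20630375e-05]), 'eef_pos': array([ 0.28169301, -0.61298482,  0.24473263]), 'ee_rot': array([0.08420707, 1.56935315, 2.08566461]), 'force': array([ 0.35582669,  0.14461245, -0.61770947]), 'moment': array([ 0.02624505, -0.04269998, 
[... 1337 characters left out ...]
4.0], 0.89), ([277.2, 183.3], 0.72)] [([265.0, 122.0, 298.0, 154.0], 0.9), ([264.0, 167.0, 297.0, 205.0], 0.85)]
top tall_crock [([207.9, 166.8], 0.96), ([285.1, 190.7], 0.92), ([346.1, 244.8], 0.7)] [([260.0, 168.0, 305.0, 210.0], 0.68), ([181.0, 146.0, 226.0, 187.0], 0.59)]
top short_crock [([364.6, 169.1], 0.76)] [([346.0, 148.0, 379.0, 188.0], 0.8), ([264.0, 171.0, 300.0, 205.0], 0.59)]
top short_lid_rim [([363.6, 167.1], 0.63)] [([349.0, 152.0, 376.0, 185.0], 0.58)]
top tray [([435.0, 240.8], 0.9)] [([397.0, 201.0, 474.0, 274.0], 0.6)]
top drum [([411.0, 179.9], 0.88)] [([400.0, 169.0, 432.0, 194.0], 0.63)]
top butter_stick [([240.3, 214.5], 0.96)] [([228.0, 195.0, 250.0, 232.0], 0.95)]
```

View pics/top0.png

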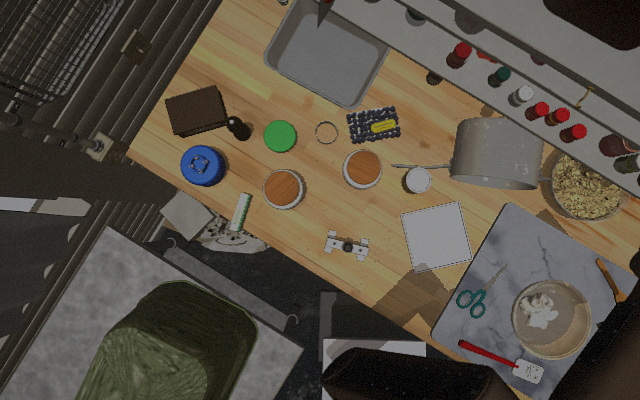

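View pics/side0.png

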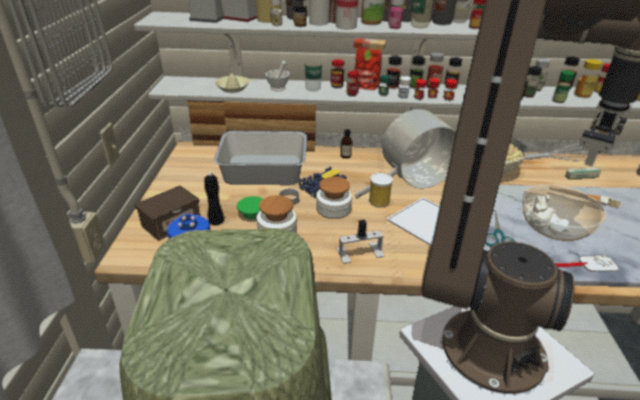

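Run:
```python
from h import *
a=cv2.imread("pics/top0.png")[110:290,170:490]; cv2.imwrite("pics/top0c.png",cv2.resize(a,None,fx=2.5,fy=2.5,interpolation=cv2.INTER_CUBIC))
a=cv2.imread("pics/side0.png")[150:290,220:460]; cv2.imwrite("pics/side0c.png",cv2.resize(a,None,fx=3.3,fy=3.3,interpolation=cv2.INTER_CUBIC))
```

```text
(no output)
```

View pics/top0c.png

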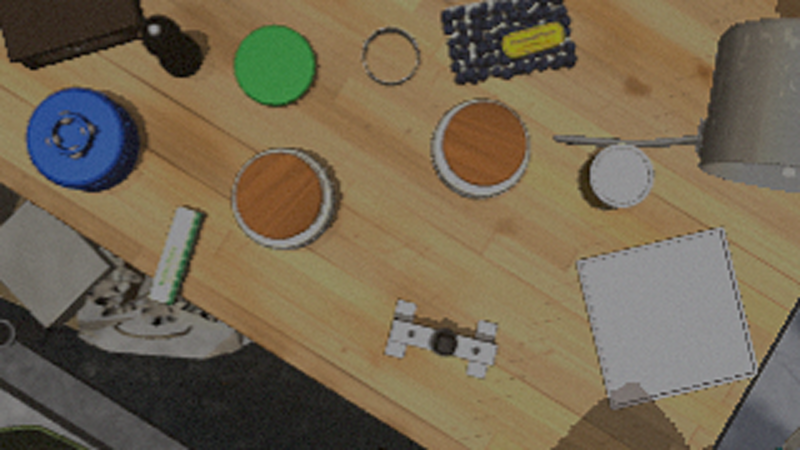

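View pics/side0c.png

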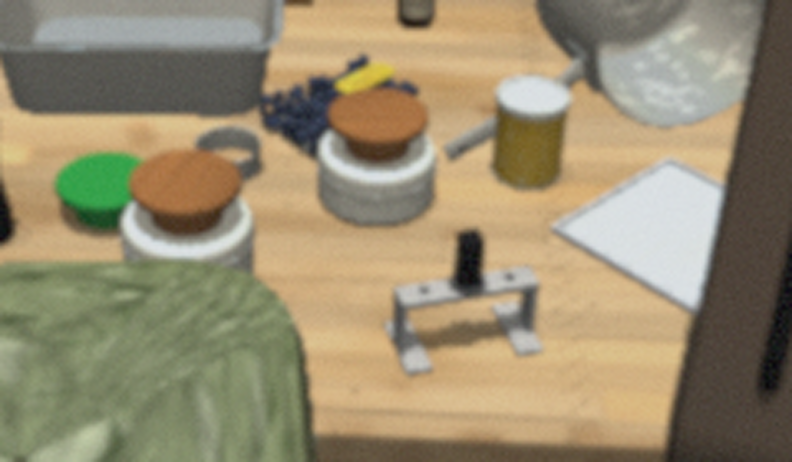

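The top view shows the wooden lids at about (282,189) and (364,168), the puller at (347,246), the tray at (436,237), the drum at (418,180), and the blue and green look-alikes at far left. The side view shows both wooden lids at (277,203) and (334,185). I'll measure these properly.

```bash
cat > meas.py <<'E'
from h import *
from scipy.optimize import least_squares
def lids(ft,fs):
    def ell(f,win):
        im=f["pixels"]; hsv=cv2.cvtColor(im,cv2.COLOR_BGR2HSV)
        m=((hsv[...,0]<=13)&(hsv[...,1]>120)&(hsv[...,2]>70)).astype(np.uint8)
        q=np.zeros_like(m);l,t,r,b=win;q[t:b,l:r]=m[t:b,l:r]
        n,L,S,C=cv2.connectedComponentsWithStats(q)
        i=1+np.argmax(S[1:,4]); return (L==i),S[i],C[i]
    return ell
E
python3 - <<'E'
from meas import *
f={n:grab(n) for n in("side","top")}
e=lids(0,0)
for nm,wt,ws in(("L",(255,160,312,215),(248,185,300,232)),("R",(335,140,392,195),(312,168,355,215))):
    mt,St,Ct=e(f["top"],wt); ms,Ss,Cs=e(f["side"],ws)
    print(nm,St,Ct,Ss,Cs)
    # top-cam centroid = disc top centre; fit z by silhouettes
    best=None
    for z in np.arange(0.08,0.16,0.0025):
        p=onz(f["top"],Ct,z)
        th=np.linspace(0,2*np.pi,60)
        ring=np.c_[p[0]+.05*np.cos(th),p[1]+.05*np.sin(th),0*th+z]
        b=proj(f["side"],ring); 
        bt=proj(f["top"],ring)
        print(round(z,4),np.round(p[:2],4),'side l,r,top',np.round([b[:,0].min(),b[:,0].max(),b[:,1].min()],1),'top w',np.round(bt[:,0].max()-bt[:,0].min(),1)) if abs(z*1e4%100-0)<1 else 0
E
```

```text
L [265 171  34  35 425] [280.76235294 188.34588235] [275 209   8   8  13] [278.38461538 212.46153846]
0.08 [0.6052 0.2966] side l,r,top [257.7 291.3 209.6] top w 33.8
0.09 [0.6047 0.2956] side l,r,top [257.9 291.6 206.9] top w 34.0
0.1 [0.6041 0.2947] side l,r,top [258.  291.9 204.2] top w 34.2
0.11 [0.6035 0.2938] side l,r,top [258.2 292.2 201.5] top w 34.5
0.12 [0.603  0.2929] side l,r,top [258.4 292.5 198.8] top w 34.8
0.13 [0.6024 0.292 ] side l,r,top [258.5 292.8 196.1] top w 35.0
0.14 [0.6018 0.291 ] side l,r,top [258.7 293.1 193.3] top w 35.3
0.15 [0.6013 0.2901] side l,r,top [258.9 293.4 190.6] top w 35.5
R [347 151  33  33 418] [363.33253589 167.29186603] [330 192   8   6  16] [333.625 194.25 ]
0.08 [0.6751 0.0538] side l,r,top [319.  349.3 180.6] top w 33.7
0.09 [0.674  0.0546] side l,r,top [318.9 349.4 178.3] top w 33.9
0.1 [0.6729 0.0554] side l,r,top [318.9 349.5 176. ] top w 34.2
0.11 [0.6719 0.0563] side l,r,top [318.9 349.6 173.6] top w 34.4
0.12 [0.6708 0.0571] side l,r,top [318.8 349.7 171.2] top w 34.7
0.13 [0.6697 0.0579] side l,r,top [318.8 349.8 168.8] top w 34.9
0.14 [0.6687 0.0588] side l,r,top [318.8 349.9 166.4] top w 35.2
0.15 [0.6676 0.0596] side l,r,top [318.7 350.  163.9] top w 35.4
```

Run:
```python
from h import *
a=cv2.imread("pics/top0.png")[225:270,315:380]; b=cv2.imread("pics/side0.png")[212:272,325:395]
a=cv2.resize(a,None,fx=10,fy=10,interpolation=cv2.INTER_CUBIC); b=cv2.resize(b,None,fx=10,fy=10,interpolation=cv2.INTER_CUBIC)
cv2.imwrite("pics/pt.png",a);cv2.imwrite("pics/ps.png",b)
f=grab("top"); g=grab("side")
print(tri([(f,(346.6,246.8)),(g,(358.8,230.1))]))
s=arm.get_state(); print(R.from_euler('xyz',s["ee_rot"]).as_matrix().round(3))
```

```text
(array([0.44044468, 0.09966107, 0.08494506]), [np.float64(0.0028378983826230575), np.float64(0.0028378983826229925)])
[[ 0.    -0.909 -0.418]
 [-0.    -0.418  0.909]
 [-1.    -0.    -0.   ]]
```

View pics/pt.png

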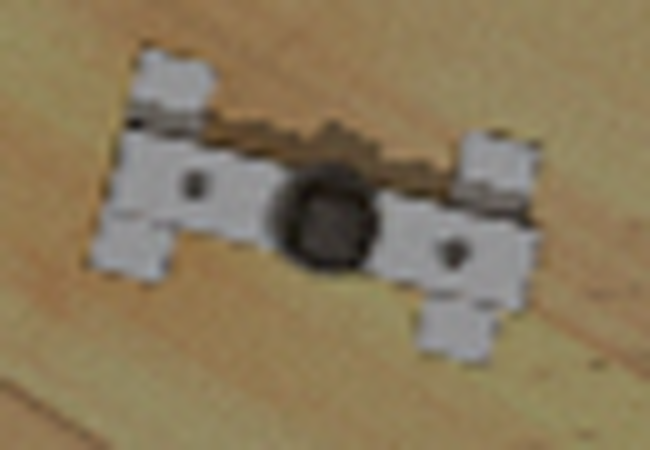

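View pics/ps.png

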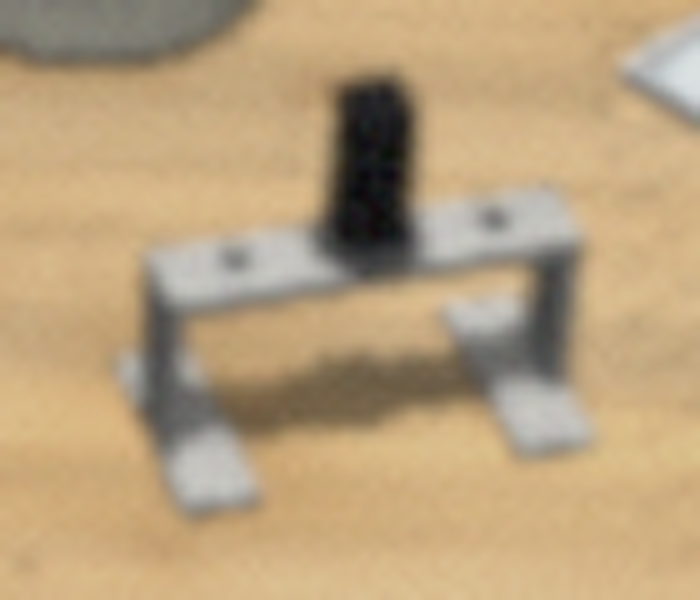

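```bash
cat > fit.py <<'E'
from h import *
from scipy.optimize import least_squares
def fitpull(obs,z0=0.0,x0=(0.44,0.1,-0.2)):
    # obs: list (frame,(localx,localy,localz),uv)
    def pts(p,L):
        c,s=np.cos(p[2]),np.sin(p[2]); return [p[0]+c*L[0]-s*L[1],p[1]+s*L[0]+c*L[1],L[2]+z0]
    def res(p): return np.concatenate([proj(f,[pts(p,L)])[0]-uv for f,L,uv in obs])
    r=least_squares(res,x0,loss='soft_l1'); return r.x,res(r.x).reshape(-1,2)
E
python3 - <<'E'
from fit import *
f=grab("top"); g=grab("side")
T=lambda u,v:((u+.5)/10-.5+315,(v+.5)/10-.5+225); S=lambda u,v:((u+.5)/10-.5+325,(v+.5)/10-.5+212)
c=lambda x,y,z=.006:(x,y,z)
ot=[(f,c(.035,.064),T(143,45)),(f,c(.035,.040),T(215,65)),(f,c(-.035,.064),T(90,262)),(f,c(-.035,.04),T(160,282)),
(f,c(.035,-.04),T(470,130)),(f,c(.035,-.064),T(540,148)),(f,c(-.035,-.04),T(418,345)),(f,c(-.035,-.064),T(490,360))]
os_=[(g,c(-.035,.064),S(190,510)),(g,c(-.035,.04),S(258,490)),(g,c(-.035,-.04),S(525,450)),(g,c(-.035,-.064),S(592,433)),(g,c(.035,-.04),S(445,312)),(g,c(.035,-.064),S(520,297)),(g,c(0,0,.118),S(377,88))]
for o in(ot,os_,ot+os_):
    x,r=fitpull(o); print(x.round(4),np.degrees(x[2]).round(2),np.abs(r).mean().round(2))
    print(r.round(1).tolist())
# tray
U=lambda u,v:((u+.5)/2.5-.5+170,(v+.5)/2.5-.5+110)
C=np.array([onz(f,U(*p),.009)[:2] for p in((577,262),(720,228),(755,373),(613,408))]); print(C.round(4),C.mean(0).round(4),[np.linalg.norm(C[i]-C[i-1]).round(3) for i in range(4)])
d=(C[1]-C[0]);print('tray yaw',np.degrees(np.arctan2(d[1],d[0])))
for n,p,z in(("drum",(621,176),.096),("greenlid",(275,66),.03),("mill top",(158,28),.1),("blue",(78,138),.1)): print(n,onz(f,U(*p),z).round(3))
E
```

```text
[ 0.4394  0.0947 -0.2152] -12.33 0.22
[[-0.0, -0.0], [0.3, -0.1], [-0.2, 0.2], [0.3, 0.1], [-0.2, -0.4], [0.3, -0.3], [-0.4, 0.1], [-0.1, 0.5]]
[ 0.4376  0.0946 -0.2319] -13.29 0.43
[[-0.7, -0.5], [0.4, 0.3], [-0.3, 0.1], [0.7, 0.6], [-0.2, -0.8], [-0.3, -0.4], [0.3, 0.6]]
[ 0.4388  0.0945 -0.2214] -12.68 0.35
[[0.1, 0.1], [0.4, -0.0], [-0.2, 0.3], [0.3, 0.2], [-0.1, -0.1], [0.4, 0.0], [-0.4, 0.3], [-0.1, 0.8], [-0.7, -0.6], [0.4, 0.1], [-0.4, -0.2], [0.5, 0.2], [-0.6, -1.1], [-0.7, -0.7], [0.1, 0.4]]
[[ 0.5389 -0.0714]
 [ 0.5865 -0.2489]
 [ 0.4079 -0.2955]
 [ 0.3599 -0.1201]] [ 0.4733 -0.184 ] [np.float64(0.186), np.float64(0.184), np.float64(0.185), np.float64(0.182)]
tray yaw -74.99940894350927
drum [ 0.641 -0.106  0.096]
greenlid [0.769 0.31  0.03 ]
mill top [0.798 0.442 0.1  ]
blue [0.666 0.531 0.1  ]
```

```bash
python3 -m handwheel '{"gripper":[1,1,1,1,1,1,1,1,1,1,1,1],"travel":[[0.03,0.05,0],[0.08,0.13,0],[0.13,0.21,0],[0.18,0.29,0],[0.22,0.37,0],[0.27,0.45,0],[0.32,0.53,0],[0.36,0.6,0],[0.4,0.67,0],[0.43,0.72,0],[0.436,0.726,0],[0.436,0.726,0]],"spin":[-0.08,-0.16,-0.25,-0.35,-0.45,-0.55,-0.65,-0.73,-0.79,-0.82,-0.827,-0.827]}' 40; python3 -c "
from h import *
s=arm.get_state();print(s['t'],s['eef_pos'],R.from_euler('xyz',s['ee_rot']).as_matrix().round(3),s['q'].round(2))"
```

```text
t: 3.6
eef_pos: [0.5004, -0.2496, 0.2457]
ee_rot: [-1.866, 1.571, -0.512]
force: [-1.0, -0.8, -0.3]
width: 0.0875
3.6 [ 0.50037685 -0.2495515   0.24565188] [[ 0.    -0.977  0.215]
 [-0.     0.215  0.977]
 [-1.    -0.    -0.   ]] [-0.11  0.17 -0.25  0.   -1.16 -1.68]
```

```bash
python3 -m handwheel '{"gripper":[1,1,1,1,1,1,1,1,1,1,1,1],"travel":[[-0.01,0.05,0],[-0.02,0.13,0],[-0.04,0.21,0],[-0.05,0.3,0],[-0.07,0.39,-0.02],[-0.08,0.47,-0.05],[-0.1,0.55,-0.08],[-0.11,0.62,-0.11],[-0.12,0.67,-0.14],[-0.123,0.688,-0.16],[-0.123,0.69,-0.16],[-0.123,0.69,-0.16]],"spin":[0,0,0,0,0,0,0,0,0,0,0,0]}'
python3 - <<'E'
from h import *
for n in("side","top"):
    f=grab(n); im=f["pixels"]; p=proj(f,[arm.get_state()["eef_pos"]])[0]; print(n,p)
    x,y=np.clip(p.astype(int),[60,60],[579,339]); cv2.imwrite(f"pics/{n}1.png",cv2.resize(im[y-50:y+50,x-60:x+60],None,fx=6,fy=6,interpolation=cv2.INTER_CUBIC)[:600,:720])
E
```

```text
t: 4.8
eef_pos: [0.4386, 0.0939, 0.1658]
ee_rot: [-3.068, 1.57, -1.716]
force: [0.6, 1.0, -0.1]
width: 0.0879
side [363.7132724  206.80973908]
top [349.31444886 248.78260683]
```

View pics/side1.png

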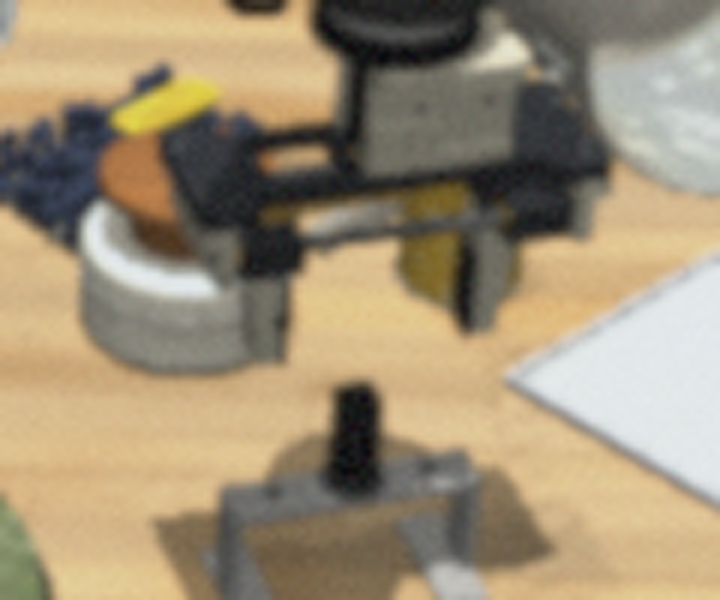

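View pics/top1.png

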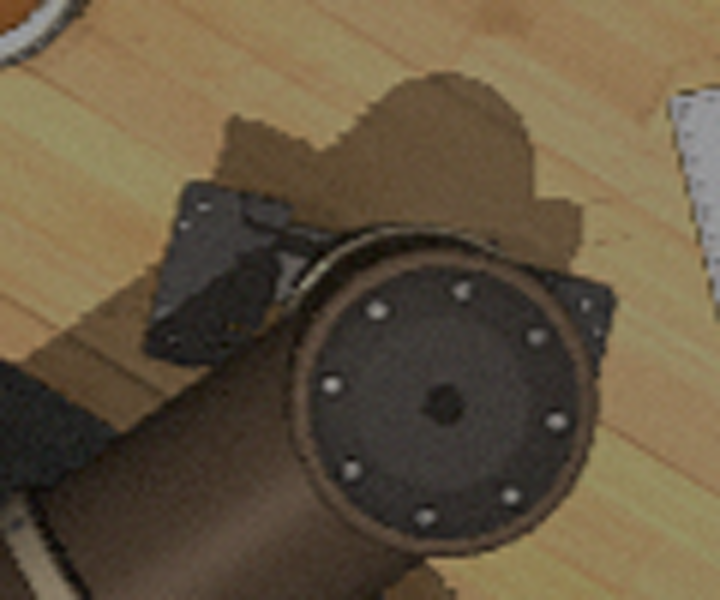

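The side view shows the open fingers (crop x 265 and 480) straddling the black handle (355,390), with the gripper parallel to the crossbar. I'll descend and grip.

```bash
python3 -m handwheel '{"gripper":[1,1,1,1,1,1,0.5,0,-0.3,-0.5,-1,-1,-1,-1,-1],"travel":[[0,0,-0.03],[0,0,-0.07],[0,0,-0.1],[0,0,-0.13],[0,0,-0.142],[0,0,-0.142],[0,0,-0.142],[0,0,-0.142],[0,0,-0.142],[0,0,-0.142],[0,0,-0.142],[0,0,-0.142],[0,0,-0.142],[0,0,-0.142],[0,0,-0.142]],"spin":[0,0,0,0,0,0,0,0,0,0,0,0,0,0,0]}' 55
python3 - <<'E'
from h import *
for n in("side","top"):
    f=grab(n); im=f["pixels"]; p=proj(f,[arm.get_state()["eef_pos"]])[0]; print(n,p)
    x,y=np.clip(p.astype(int),[60,60],[579,339]); cv2.imwrite(f"pics/{n}2.png",cv2.resize(im[y-50:y+50,x-60:x+60],None,fx=6,fy=6,interpolation=cv2.INTER_CUBIC)[:600,:720])
E
```

```text
t: 6.4
eef_pos: [0.4385, 0.0948, 0.0946]
ee_rot: [-0.627, 1.57, 0.725]
force: [0.5, -0.3, 0.4]
width: 0.0214
side [361.77277909 227.33957365]
top [347.57830802 247.21106612]
```

View pics/side2.png

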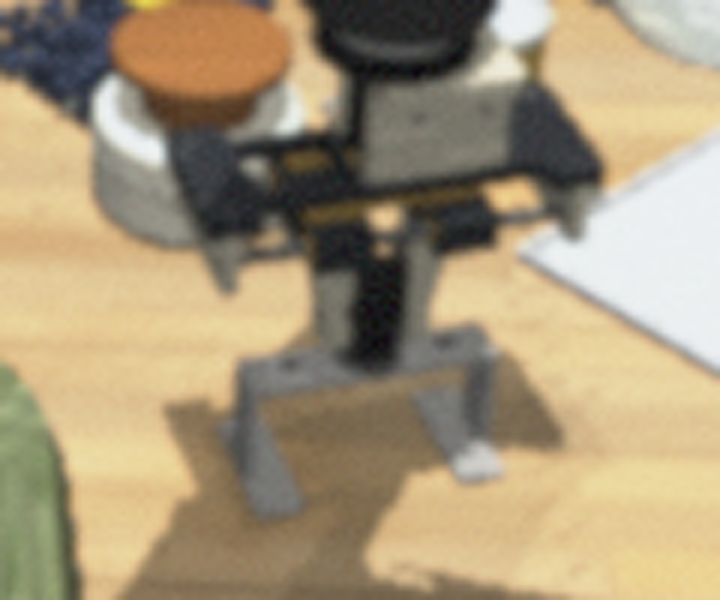

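```bash
cat > lidfit.py <<'E'
from h import *
from scipy.optimize import minimize
def score(f,c,z,occ=None,r=.05,h=.01):
    im=cv2.GaussianBlur(f["pixels"],(3,3),0).astype(float); red=(im[...,2]-im[...,0])/(im.sum(2)+30)
    th=np.linspace(0,2*np.pi,48,endpoint=False); ring=lambda rr,zz:np.c_[c[0]+rr*np.cos(th),c[1]+rr*np.sin(th),0*th+zz]
    def samp(P):
        p=proj(f,P).astype(np.float32); return cv2.remap(red.astype(np.float32),p[:,:1],p[:,1:],cv2.INTER_LINEAR)[:,0]
    # top face ring: inside just vs. outside; 
    d=samp(ring(r-.004,z))-samp(ring(r+.005,z))
    return d
E
python3 - <<'E'
from lidfit import *
f={n:dict(grab(n),pixels=cv2.imread(f"pics/{n}0.png")) for n in("side","top")}
for nm,c0,zz in(("tall",(.602,.2915),.135),("short",(.673,.0555),.1)):
  for n in("top","side"):
    r=minimize(lambda c:-np.clip(score(f[n],c,zz),0,.12).mean(),c0,method="Nelder-Mead",options=dict(initial_simplex=[c0,(c0[0]+.006,c0[1]),(c0[0],c0[1]+.006)]))
    print(nm,n,r.x.round(4),r.fun)
g=f["top"]
for z in(0,.2,.3):print(z,[onz(g,p,z)[:2].round(2).tolist() for p in((185,280),(255,300),(175,340),(240,360))])
e,d=ray(f["side"],(300,240)); print([ (e+d*k).round(2).tolist() for k in(.5,.7,.9,1.1)])
e,d=ray(f["side"],(160,240)); print([ (e+d*k).round(2).tolist() for k in(.5,.7,.9,1.1)])
E
```

```text
tall top [0.6021 0.2902] -0.11999999731779099
tall side [0.6002 0.2943] -0.08995098620653152
short top [0.6714 0.0564] -0.11999999731779099
short side [0.6701 0.0595] -0.07998239994049072
0 [[0.32, 0.59], [0.26, 0.37], [0.13, 0.62], [0.08, 0.41]]
0.2 [[0.34, 0.53], [0.3, 0.34], [0.18, 0.55], [0.14, 0.38]]
0.3 [[0.36, 0.51], [0.32, 0.33], [0.21, 0.52], [0.17, 0.36]]
[[-0.1, 0.55, 0.6], [0.04, 0.48, 0.47], [0.18, 0.41, 0.35], [0.32, 0.35, 0.22]]
[[-0.03, 0.68, 0.6], [0.14, 0.66, 0.47], [0.3, 0.65, 0.34], [0.47, 0.64, 0.22]]
```

```bash
python3 -m handwheel '{"gripper":[-1,-1,-1,-1,-1,-1,-1,-1,-1,-1,-1,-1,-1,-1,-1,-1],"travel":[[0,0,0.02],[0,0,0.06],[0,0,0.1],[0,0,0.14],[0,0,0.18],[0.01,0.03,0.205],[0.03,0.08,0.215],[0.045,0.13,0.215],[0.06,0.18,0.215],[0.075,0.23,0.215],[0.09,0.28,0.215],[0.1,0.31,0.215],[0.11,0.33,0.215],[0.113,0.337,0.215],[0.113,0.337,0.215],[0.113,0.337,0.215]],"spin":[0,0,0,0,0,0.05,0.13,0.21,0.29,0.37,0.45,0.52,0.57,0.609,0.609,0.609]}' 55
cat > snap.py <<'E'
import sys
from h import *
tag=sys.argv[1]
for n in("side","top"):
    f=grab(n); im=f["pixels"]; p=proj(f,[arm.get_state()["eef_pos"]])[0]; print(n,p)
    x,y=np.clip(p.astype(int),[60,60],[579,339]); x-=0; print("crop origin",x-60,y-50)
    cv2.imwrite(f"pics/{n}{tag}.png",cv2.resize(im[y-50:y+50,x-60:x+60],None,fx=6,fy=6,interpolation=cv2.INTER_CUBIC)[:600,:720])
s=arm.get_state(); print(s["t"],s["eef_pos"].round(4),s["force"].round(2),s["width"],R.from_euler('xyz',s["ee_rot"]).as_matrix().round(3).tolist())
E
python3 snap.py 3
```

```text
t: 8.2
eef_pos: [0.4944, 0.2625, 0.2021]
ee_rot: [1.919, 1.57, -2.534]
force: [-0.2, -0.1, -2.3]
width: 0.0215
side [300.62188139 201.11028146]
crop origin 240 151
top [287.94498545 227.10456823]
crop origin 227 177
8.3 [0.4946 0.2625 0.2022] [ 0.22 -0.24 -2.79] 0.021674610977894398 [[-0.0, -0.967, -0.256], [-0.0, -0.256, 0.967], [-1.0, 0.0, -0.0]]
```

View pics/side3.png

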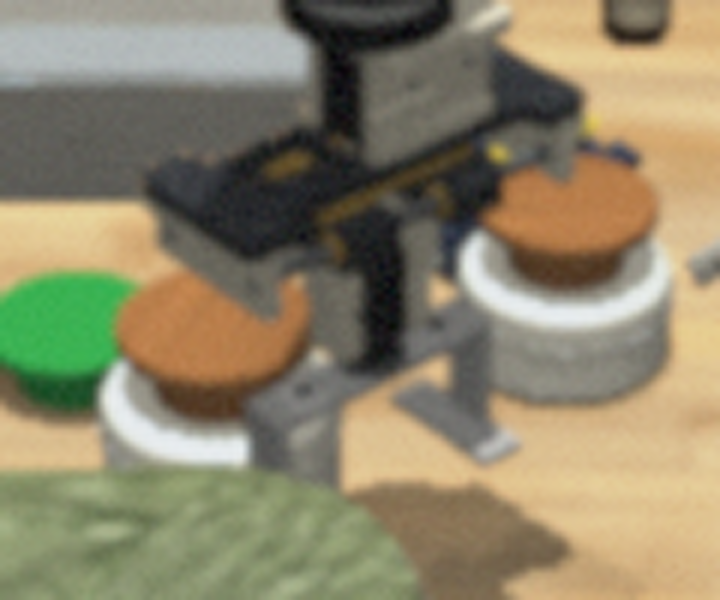

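View pics/top3.png

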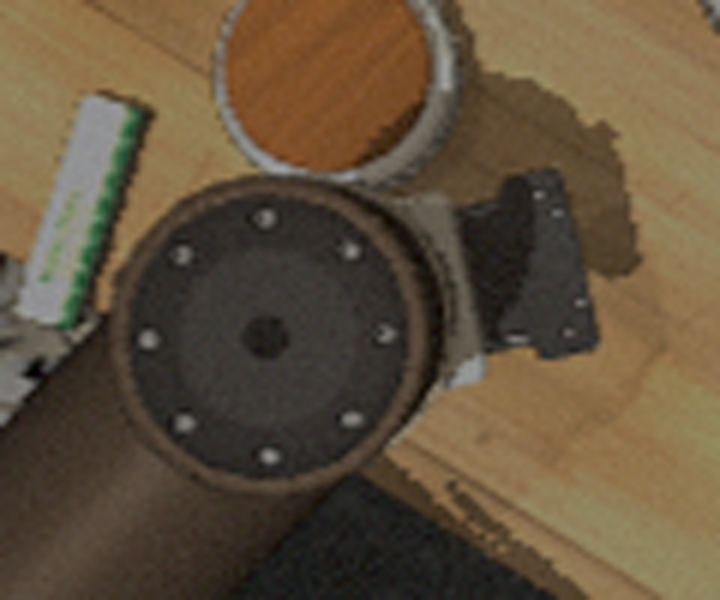

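```bash
cat > ov.py <<'E'
from h import *
def overlay(f,im,tag,lid=None,dz=.0946,scale=6,crop=None,n="side"):
    s=arm.get_state(); M=R.from_euler('xyz',s["ee_rot"]).as_matrix(); y=M[:,2]; z=-M[:,0]
    if y@np.array([0,1,0])<-0.5: y=-y
    x=np.cross(y,z); o=s["eef_pos"]-dz*z
    P=lambda a,b,c:o+a*x+b*y+c*z
    x0,y0=crop; big=cv2.resize(im[y0:y0+100,x0:x0+120],None,fx=scale,fy=scale,interpolation=cv2.INTER_CUBIC)
    q=lambda pts:np.int32(np.round((proj(f,pts)-[x0,y0]+.5)*scale))
    for sg in(1,-1):
        cv2.polylines(big,[q([P(a,sg*b,.006) for a,b in((.035,.04),(.035,.064),(-.035,.064),(-.035,.04))])],True,(0,255,255),1)
        cv2.polylines(big,[q([P(0,sg*.064,.0),P(0,sg*.064,.064)])],False,(0,255,0),1)
    cv2.polylines(big,[q([P(0,.064,.064),P(0,-.064,.064)])],False,(255,0,255),1)
    if lid is not None:
        th=np.linspace(0,2*np.pi,50)
        for r,zz in((.05,lid[2]+.04),(.05,lid[2]+.03),(.033,lid[2])): cv2.polylines(big,[q(np.c_[lid[0]+r*np.cos(th),lid[1]+r*np.sin(th),0*th+zz])],True,(255,0,0),1)
    cv2.imwrite(f"pics/{tag}.png",big); return o
E
python3 - <<'E'
from ov import *
f=grab("side"); print(overlay(f,f["pixels"],"ov3",lid=(.601,.292,.095),crop=(240,151)))
E
```

```text
[0.49463087 0.26259834 0.10768461]
```

View pics/ov3.png

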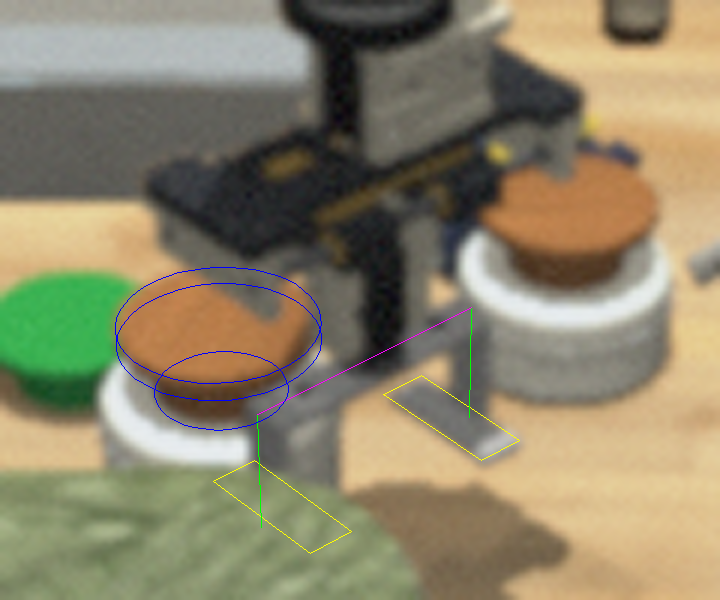

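The overlay matches: the visible right prong (about 400–520, 380–460) and the lid outline agree within 1–2 px. I'll insert in stages and watch the force.

```bash
python3 -m handwheel '{"gripper":[-1,-1,-1,-1,-1,-1,-1,-1],"travel":[[0.015,0.004,0],[0.04,0.011,0],[0.065,0.018,0],[0.09,0.025,0],[0.11,0.03,0],[0.13,0.036,0],[0.14,0.039,0],[0.14,0.039,0]],"spin":[0,0,0,0,0,0,0,0]}'; python3 -m handwheel '{"gripper":[-1,-1,-1,-1,-1],"travel":[[0.01,0.003,0],[0.025,0.007,0],[0.04,0.011,0],[0.05,0.014,0],[0.05,0.014,0]],"spin":[0,0,0,0,0]}'; python3 snap.py 4;python3 - <<'E'
from ov import *
f=grab("side"); print(overlay(f,f["pixels"],"ov4",lid=(.601,.292,.095),crop=(230,145)))
E
```

```text
t: 9.15
eef_pos: [0.5654, 0.2827, 0.2016]
ee_rot: [2.118, 1.57, -2.335]
force: [0.1, 0.3, -3.5]
width: 0.0219
t: 9.65
eef_pos: [0.5905, 0.2899, 0.2018]
ee_rot: [2.398, 1.571, -2.055]
force: [0.5, -1.1, -3.1]
width: 0.0216
side [277.2627611  186.64676087]
crop origin 217 136
top [279.1005748  191.46168141]
crop origin 219 141
9.75 [0.5898 0.2896 0.2018] [-0.25  0.11 -2.29] 0.021617703067401677 [[-0.0, -0.967, -0.256], [-0.0, -0.256, 0.967], [-1.0, 0.0, -0.0]]
[0.58964803 0.28957479 0.10731197]
```

View pics/ov4.png

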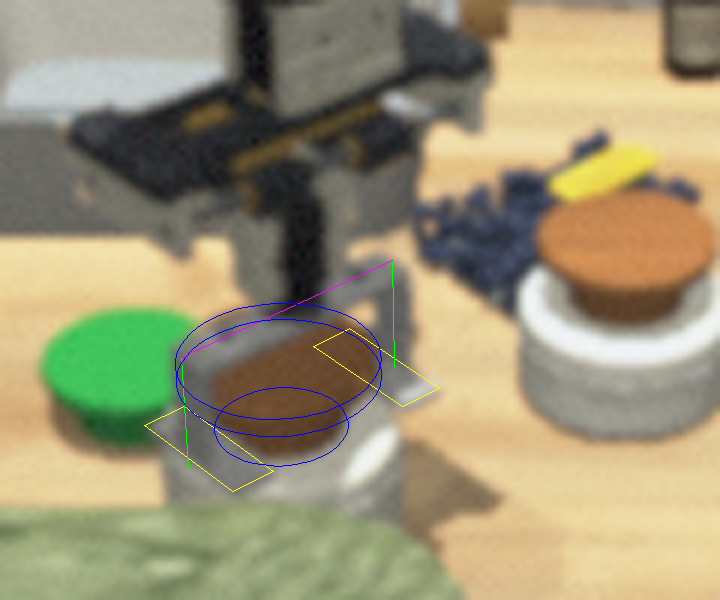

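View pics/top4.png

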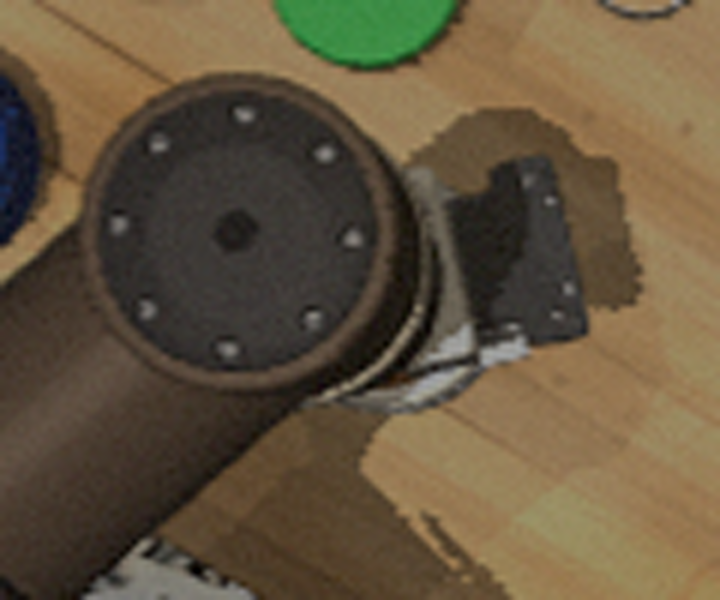

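```bash
python3 -m handwheel '{"gripper":[-1,-1,-1,-1,-1,-1,-1,-1],"travel":[[0.01,0.003,0],[0.022,0.005,0],[0.022,0.005,0.004],[0.022,0.005,0.009],[0.022,0.005,0.014],[0.022,0.005,0.018],[0.022,0.005,0.018],[0.022,0.005,0.018]],"spin":[0,0,0,0,0,0,0,0]}' 60; python3 -m handwheel '{"gripper":[-1,-1,-1,-1],"travel":[[0,0,0.002],[0,0,0.004],[0,0,0.006],[0,0,0.008]],"spin":[0,0,0,0]}'; python3 -m handwheel '{"gripper":[-1,-1,-1,-1],"travel":[[0,0,0.002],[0,0,0.004],[0,0,0.006],[0,0,0.008]],"spin":[0,0,0,0]}'
```

```text
t: 10.6
eef_pos: [0.6008, 0.2922, 0.2112]
ee_rot: [-0.98, 1.57, 0.85]
force: [0.7, -0.3, -1.4]
width: 0.0216
t: 11.0
eef_pos: [0.6007, 0.2921, 0.2148]
ee_rot: [1.564, 1.57, -2.889]
force: [1.1, 0.2, -5.5]
width: 0.0214
t: 11.4
eef_pos: [0.6001, 0.292, 0.217]
ee_rot: [1.704, 1.568, -2.749]
force: [2.4, 0.9, -18.3]
width: 0.0215
```

```bash
python3 -m handwheel '{"gripper":[-1,-1,-1,-1,-1,-1],"travel":[[0,0,0.002],[0,0,0.004],[0,0,0.006],[0,0,0.009],[0,0,0.012],[0,0,0.015]],"spin":[0,0,0,0,0,0]}'; python3 snap.py 5; python3 -c "
from h import *; print(arm.get_state()['moment'])"
```

```text
t: 12.0
eef_pos: [0.6009, 0.2922, 0.2272]
ee_rot: [-1.321, 1.57, 0.509]
force: [-0.9, -0.7, -9.5]
width: 0.0217
side [274.55577394 177.20920592]
crop origin 214 127
top [277.32011    186.63875539]
crop origin 217 136
12.1 [0.6012 0.2922 0.2278] [-0.99 -0.62 -4.76] 0.021700306544867074 [[0.001, -0.966, -0.257], [0.001, -0.257, 0.966], [-1.0, -0.001, 0.0]]
[-0.22292412  0.57766958 -0.00651297]
```

View pics/side5.png

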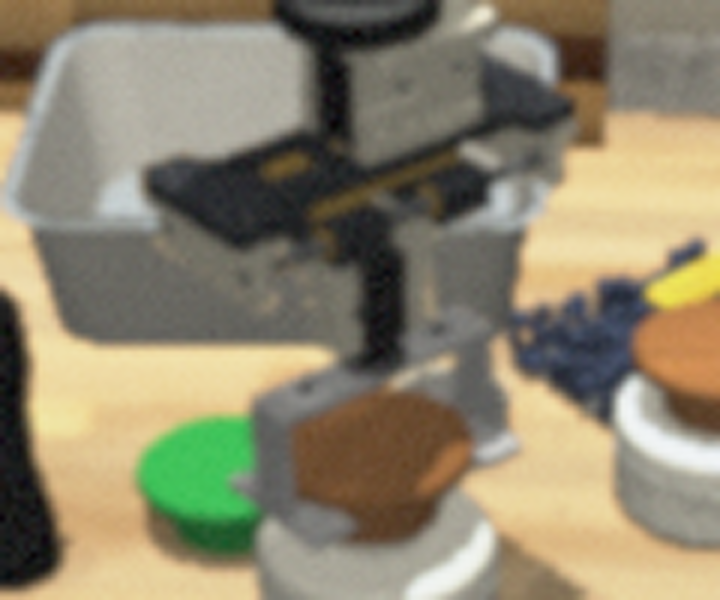

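```bash
python3 -m handwheel '{"gripper":[-1,-1,-1,-1,-1,-1,-1,-1,-1,-1,-1,-1],"travel":[[0,0,0.005],[0,0,0.013],[0,0,0.023],[0,0,0.035],[0,0,0.048],[0,0,0.06],[0,0,0.075],[0,0,0.09],[0,0,0.105],[0,0,0.115],[0,0,0.12],[0,0,0.12]],"spin":[0,0,0,0,0,0,0,0,0,0,0,0]}'; python3 snap.py 6; python3 -c "
from h import *; print(arm.get_state()['moment'])"
```

```text
t: 13.3
eef_pos: [0.6009, 0.2923, 0.2869]
ee_rot: [-1.08, 1.57, 0.75]
force: [-0.1, 0.1, -3.2]
width: 0.0218
side [273.77845567 158.85810539]
crop origin 213 108
top [275.10461472 185.37229052]
crop origin 215 135
13.4 [0.6007 0.2921 0.2862] [-0.6   0.92 -4.17] 0.021776967473174026 [[-0.0, -0.967, -0.257], [-0.0, -0.257, 0.967], [-1.0, 0.0, -0.0]]
[-0.04083491 -0.01977325 -0.01531196]
```

View pics/side6.png

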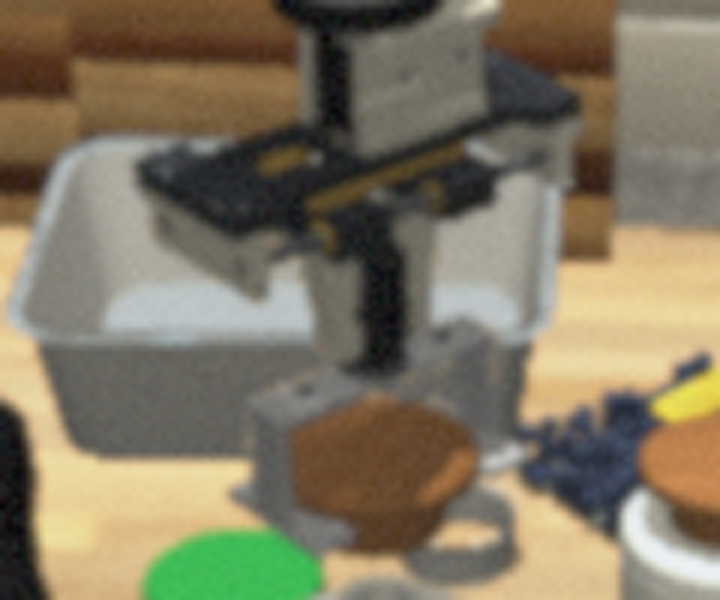

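```bash
python3 -m handwheel '{"gripper":[-1,-1,-1,-1,-1,-1,-1,-1,-1,-1,-1,-1,-1,-1],"travel":[[-0.003,-0.01,0],[-0.008,-0.03,0],[-0.016,-0.06,0],[-0.027,-0.1,0],[-0.04,-0.15,0],[-0.054,-0.2,0],[-0.067,-0.25,0],[-0.081,-0.3,0],[-0.094,-0.35,0],[-0.105,-0.39,0],[-0.113,-0.42,0],[-0.118,-0.44,0],[-0.121,-0.45,0],[-0.121,-0.45,0]],"spin":[-0.02,-0.07,-0.13,-0.22,-0.33,-0.44,-0.56,-0.67,-0.78,-0.87,-0.93,-0.98,-1,-1]}'; python3 -m handwheel '{"gripper":[-1,-1,-1,-1,-1,-1,-1,-1,-1,-1,-1,-1,-1,-1,-1],"travel":[[-0.003,-0.01,0],[-0.008,-0.03,0],[-0.016,-0.06,0],[-0.027,-0.1,0],[-0.04,-0.15,0],[-0.054,-0.2,0],[-0.067,-0.25,0],[-0.081,-0.3,0],[-0.094,-0.35,0],[-0.107,-0.4,0],[-0.118,-0.44,0],[-0.126,-0.47,0],[-0.131,-0.49,0],[-0.134,-0.5,0],[-0.134,-0.5,0]],"spin":[-0.02,-0.07,-0.13,-0.22,-0.33,-0.44,-0.55,-0.65,-0.74,-0.83,-0.9,-0.95,-0.98,-1,-1]}'; python3 snap.py 7
```

```text
t: 14.8
eef_pos: [0.5404, 0.067, 0.2866]
ee_rot: [-0.291, 1.571, 0.754]
force: [-0.7, 0.4, -3.6]
width: 0.0217
t: 16.3
eef_pos: [0.4731, -0.1833, 0.2866]
ee_rot: [-0.031, 1.571, 0.227]
force: [0.1, 1.1, -3.5]
width: 0.0219
side [440.61078068 143.08298499]
crop origin 380 93
top [462.29038474 241.5288419 ]
crop origin 402 191
16.4 [ 0.4734 -0.1826  0.2865] [-0.44  1.11 -4.02] 0.021469544173019668 [[0.0, -0.257, 0.966], [0.0, 0.966, 0.257], [-1.0, 0.0, 0.0]]
```

View pics/side7.png

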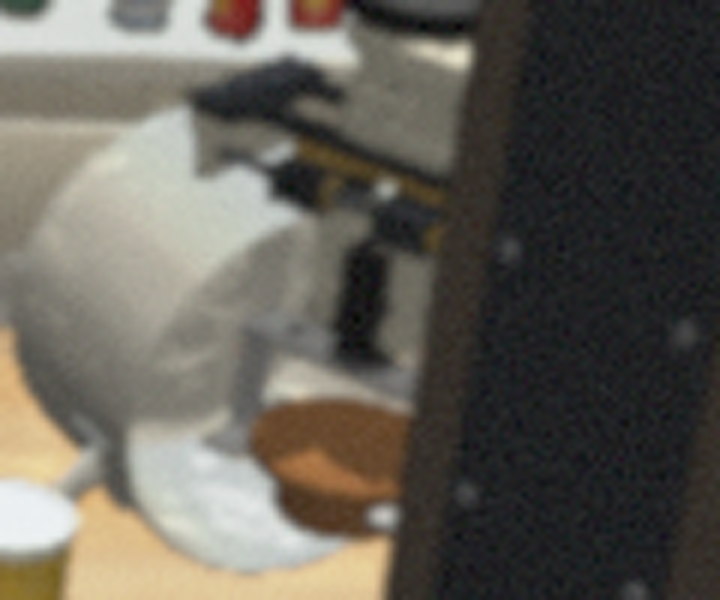

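View pics/top7.png

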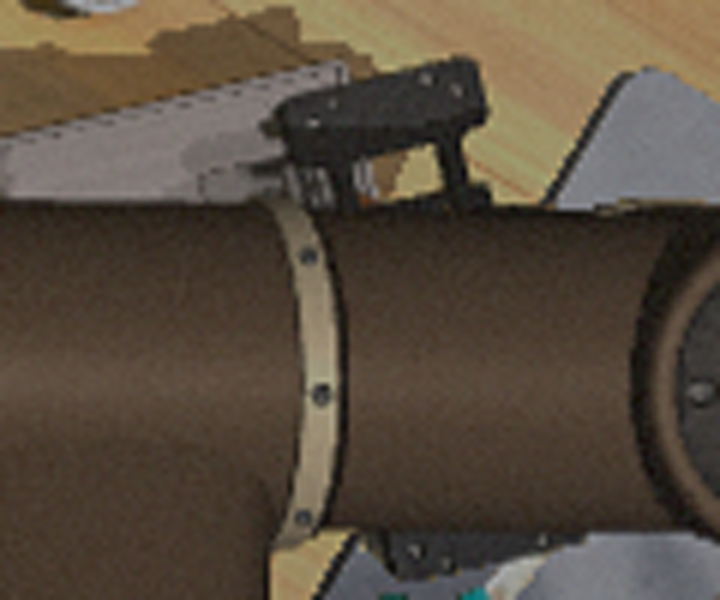

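```bash
python3 -m handwheel '{"gripper":[-1,-1,-1,-1,-1,-1,-1,-1,-1,-1,-1,-1,-1,-1,-1],"travel":[[0,0,-0.01],[0,0,-0.03],[0,0,-0.06],[0,0,-0.09],[0,0,-0.12],[0,0,-0.15],[0,0,-0.18],[0,0,-0.21],[0,0,-0.24],[0,0,-0.265],[0,0,-0.285],[0,0,-0.3],[0,0,-0.308],[0,0,-0.312],[0,0,-0.312]],"spin":[0,0,0,0,0,0,0,0,0,0,0,0,0,0,0]}'; python3 -m handwheel '{"gripper":[-1,-1,-1,-1,-1,-1,-1,-1],"travel":[[0,0,-0.003],[0,0,-0.006],[0,0,-0.009],[0,0,-0.012],[0,0,-0.015],[0,0,-0.018],[0,0,-0.021],[0,0,-0.021]],"spin":[0,0,0,0,0,0,0,0]}'; python3 snap.py 8
```

```text
t: 17.9
eef_pos: [0.4735, -0.1828, 0.1307]
ee_rot: [-0.47, 1.571, -0.21]
force: [-0.0, -0.5, -3.6]
width: 0.022
t: 18.7
eef_pos: [0.4733, -0.1828, 0.1199]
ee_rot: [3.089, 1.571, -2.935]
force: [-0.0, 0.7, -3.0]
width: 0.022
side [431.99559379 190.84987085]
crop origin 371 140
top [445.17693028 238.37888634]
crop origin 385 188
18.8 [ 0.4734 -0.1828  0.1201] [-0.13 -0.32 -2.07] 0.022389251450760664 [[0.0, -0.257, 0.966], [-0.0, 0.966, 0.257], [-1.0, -0.0, 0.0]]
```

View pics/side8.png

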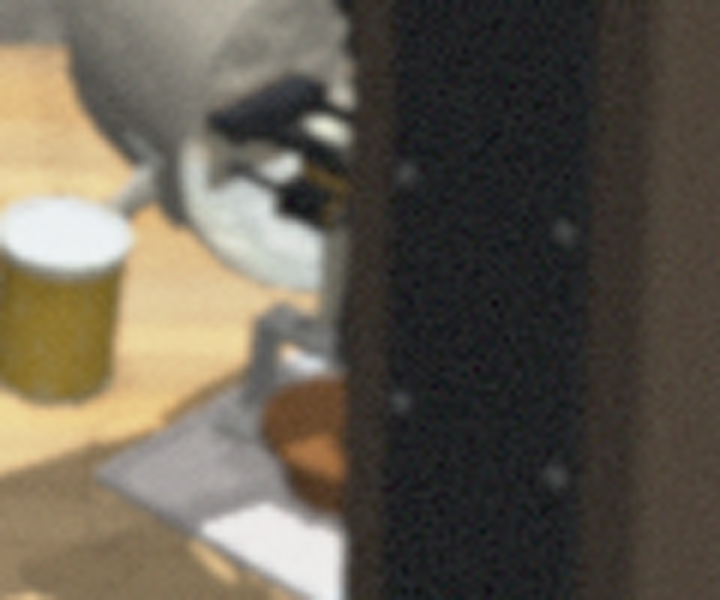

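View pics/top8.png

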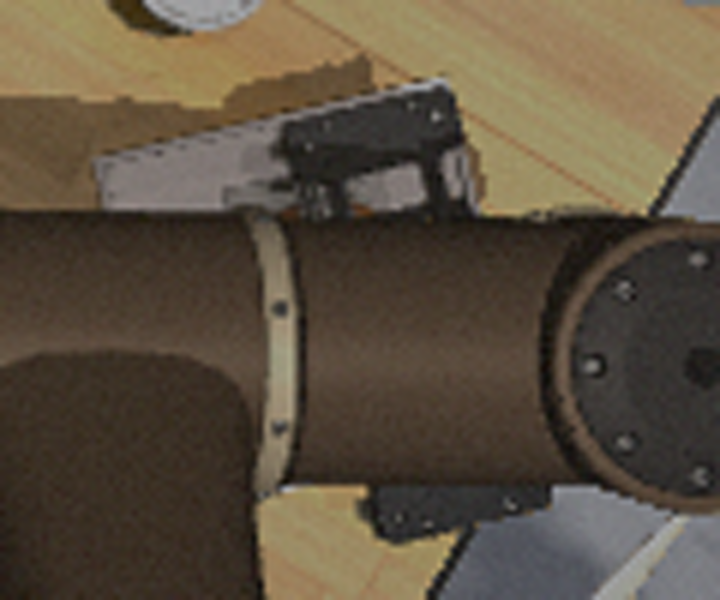

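```bash
python3 -m handwheel '{"gripper":[-1,-1,-1,-1,-1,-1],"travel":[[0,0,-0.003],[0,0,-0.007],[0,0,-0.012],[0,0,-0.016],[0,0,-0.018],[0,0,-0.018]],"spin":[0,0,0,0,0,0]}'
python3 - <<'E'
from ov import *
f=grab("side"); a=[arm.get_state()["force"]]
for _ in range(4): grab("top"); a.append(arm.get_state()["force"])
print(np.mean(a,0)); print(overlay(f,f["pixels"],"ov9",lid=(.4733,-.1828,.004),crop=(371,140)))
E
```

```text
t: 19.4
eef_pos: [0.4732, -0.1828, 0.1108]
ee_rot: [2.895, 1.57, -3.129]
force: [-0.6, -0.2, -2.3]
width: 0.0216
[ 0.01448117 -0.12099186 -2.43935148]
[ 0.473423   -0.18280636  0.01654017]
```

View pics/ov9.png

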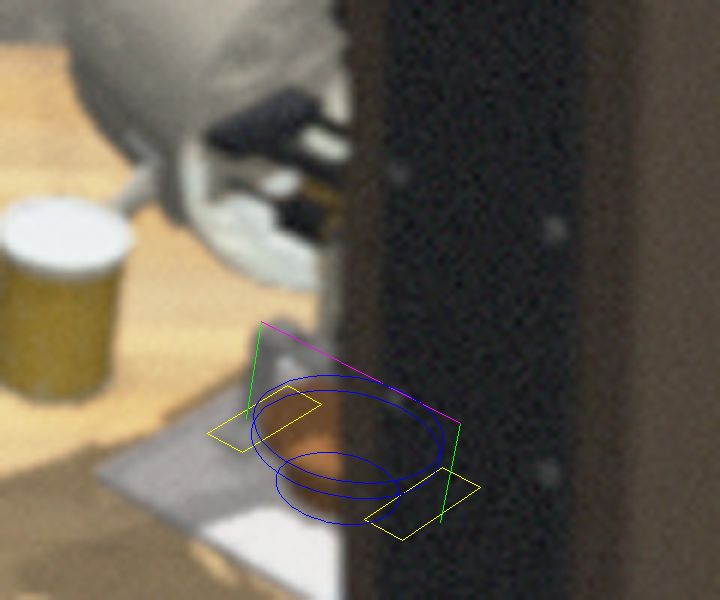

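```bash
python3 -m handwheel '{"gripper":[-1,-1,-1,-1,-1],"travel":[[-0.003,0.01,0],[-0.008,0.03,0],[-0.015,0.055,0],[-0.021,0.08,0],[-0.021,0.08,0]],"spin":[0,0,0,0,0]}'; python3 -m handwheel '{"gripper":[-1,-1,-1,-1,-1,-1,-1,-1],"travel":[[-0.003,0.01,0],[-0.008,0.03,0],[-0.015,0.055,0],[-0.021,0.08,0],[-0.027,0.105,0],[-0.033,0.125,0],[-0.036,0.135,0],[-0.036,0.135,0]],"spin":[0,0,0,0,0,0,0,0]}'; python3 snap.py 10
```

```text
t: 20.15
eef_pos: [0.4623, -0.1411, 0.1112]
ee_rot: [0.676, 1.57, 0.938]
force: [0.3, 0.4, -2.1]
width: 0.022
t: 20.95
eef_pos: [0.4479, -0.0914, 0.1098]
ee_rot: [1.459, 1.536, 1.739]
force: [-0.3, -0.1, -2.5]
width: 0.0219
side [412.88716572 204.99726958]
crop origin 352 154
top [412.58708694 246.10980219]
crop origin 352 196
21.05 [ 0.4481 -0.0917  0.1099] [-0.57  0.67 -2.39] 0.02133280246952374 [[-0.006, -0.275, 0.961], [0.034, 0.961, 0.275], [-0.999, 0.035, 0.004]]
```

View pics/side10.png

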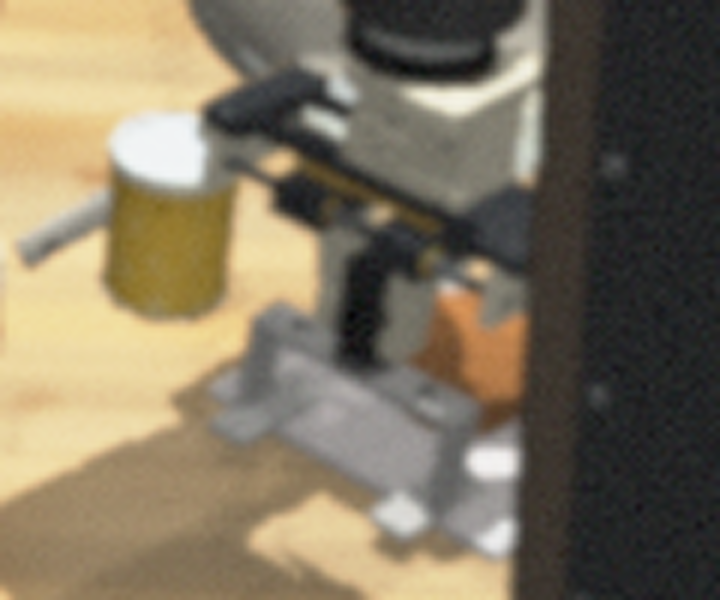

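View pics/top10.png

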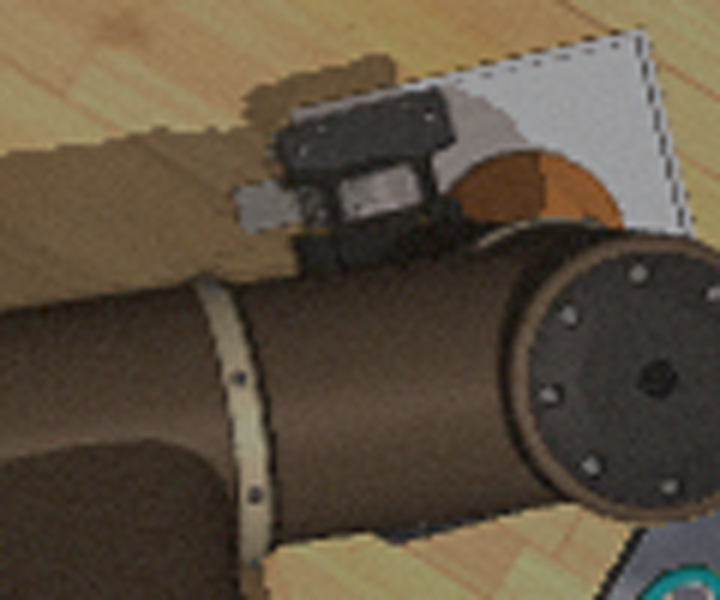

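Run:
```python
from h import *
s=arm.get_state(); print(s["q"].round(3)); M=R.from_euler('xyz',s["ee_rot"]).as_matrix(); print(M.round(3))
```

```text
[ 0.2    0.15  -0.607 -0.048 -0.813 -3.03 ]
[[-0.006 -0.275  0.961]
 [ 0.034  0.961  0.275]
 [-0.999  0.035  0.004]]
```

```bash
python3 -m handwheel '{"gripper":[-1,-1,-1,-1,-1,-1,-1,-1,-1,-1,-1,-1,-1,-1,-1,-1],"travel":[[0,0,0.02],[0,0,0.05],[0,0,0.08],[0,0,0.11],[0,0,0.14],[0,0,0.14],[0,0,0.14],[0.01,0.05,0.14],[0.02,0.1,0.14],[0.03,0.15,0.14],[0.03,0.19,0.14],[0.03,0.21,0.14],[0.03,0.21,0.14],[0.03,0.21,0.14],[0.03,0.21,0.14],[0.03,0.21,0.14]],"spin":[0,0,0,0,0.1,0.2,0.3,0.4,0.5,0.6,0.7,0.8,0.9,1,1,1]}'; python3 snap.py 11;  python3 -c "
from h import *; print(arm.get_state()['q'].round(2))"
```

```text
t: 22.65
eef_pos: [0.4631, 0.0132, 0.1802]
ee_rot: [1.453, 1.536, 2.515]
force: [-0.8, -0.0, -1.8]
width: 0.0218
side [383.34437087 191.41022521]
crop origin 323 141
top [379.318263   241.16375301]
crop origin 319 191
22.75 [0.463  0.0131 0.1801] [ 0.68  0.4  -2.22] 0.02161915245781638 [[-0.028, -0.873, 0.487], [0.02, 0.486, 0.873], [-0.999, 0.035, 0.004]]
[ 0.43  0.08 -0.5  -0.04 -1.01 -2.49]
```

View pics/side11.png

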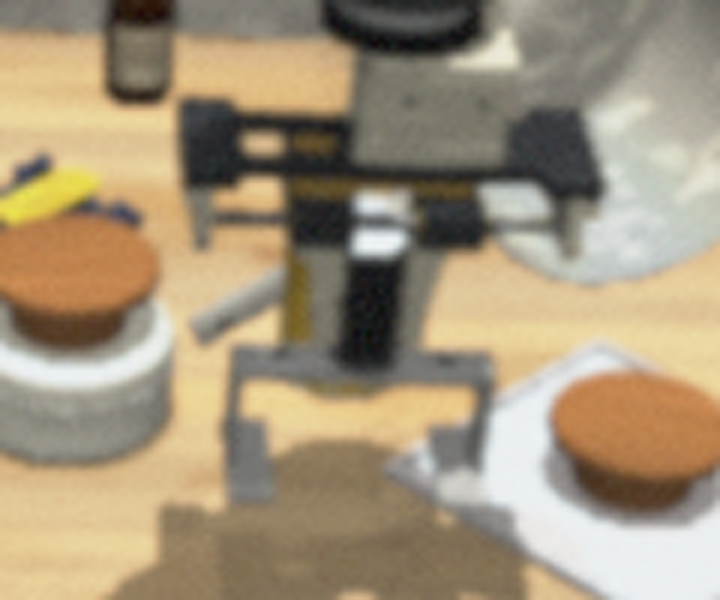

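View pics/top11.png

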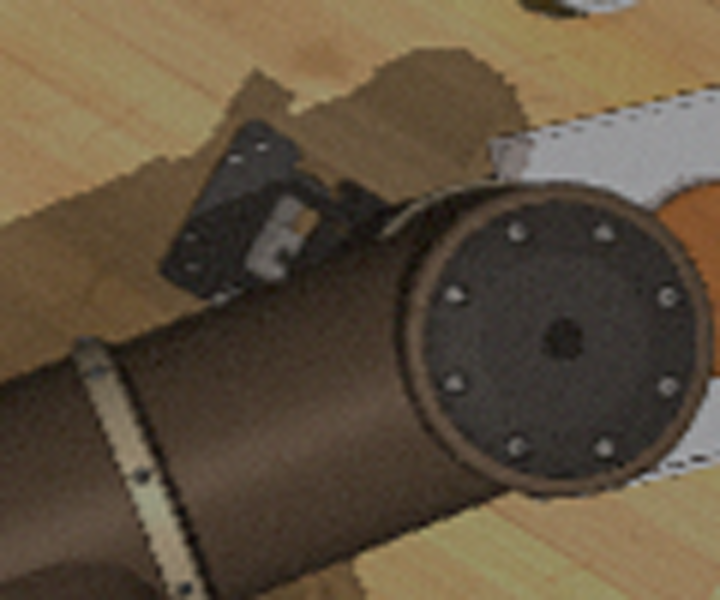

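```bash
python3 -m handwheel '{"gripper":[-1,-1,-1,-1,-1,-1,-1,-1,-1,-1,-1,-1],"travel":[[0,0.03,0],[0,0.06,-0.01],[0,0.08,-0.03],[0,0.085,-0.06],[0,0.085,-0.09],[0,0.085,-0.115],[0,0.085,-0.135],[0,0.085,-0.15],[0,0.085,-0.158],[0,0.085,-0.161],[0,0.085,-0.163],[0,0.085,-0.163]],"spin":[0,0,0,0,0,0,0,0,0,0,0,0]}'; python3 -m handwheel '{"gripper":[-1,-1,-1,-1],"travel":[[0,0,-0.001],[0,0,-0.003],[0,0,-0.005],[0,0,-0.006]],"spin":[0,0,0,0]}' 30; python3 snap.py 12
```

```text
t: 23.95
eef_pos: [0.4632, 0.0559, 0.0986]
ee_rot: [1.445, 1.536, 2.51]
force: [0.3, 0.2, -2.4]
width: 0.0219
t: 24.35
eef_pos: [0.4632, 0.056, 0.0957]
ee_rot: [1.448, 1.536, 2.513]
force: [-3.2, 2.4, 6.8]
width: 0.0218
side [368.58595168 218.90333964]
crop origin 308 168
top [361.16461675 239.12231752]
crop origin 301 189
24.45 [0.4632 0.056  0.0958] [-1.26  1.1   4.38] 0.021780616265040603 [[-0.028, -0.874, 0.485], [0.02, 0.484, 0.875], [-0.999, 0.034, 0.004]]
```

View pics/side12.png

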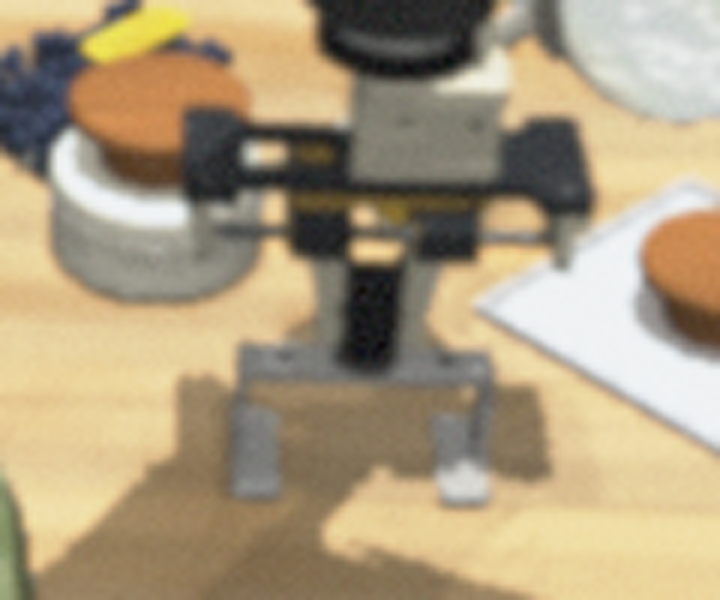

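Contact is made: the force flipped to +4–7 N, and the prongs are on the bare wood well left of the tray edge. I'll ease the grip so the puller seats flat, then open.

```bash
python3 -m handwheel '{"gripper":[-1,-1,-1,-1,-1],"travel":[[0,0,-0.001],[0,0,-0.001],[0,0,-0.002],[0,0,-0.002],[0,0,-0.002]],"spin":[0,0,0,0,0]}' 4; python3 -m handwheel '{"gripper":[-0.4,-0.3,-0.1,0.2,0.5,1,1,1,1],"travel":[[0,0,0],[0,0,0],[0,0,0],[0,0,0],[0,0,0],[0,0,0],[0,0,0],[0,0,0],[0,0,0]],"spin":[0,0,0,0,0,0,0,0,0]}'; python3 snap.py 13
```

```text
t: 24.95
eef_pos: [0.4634, 0.0561, 0.0947]
ee_rot: [1.434, 1.536, 2.498]
force: [-0.9, 2.3, 5.4]
width: 0.022
t: 25.85
eef_pos: [0.463, 0.0558, 0.0943]
ee_rot: [1.461, 1.536, 2.526]
force: [0.4, -0.8, 0.5]
width: 0.0813
side [368.6255205  219.32237698]
crop origin 308 169
top [361.170296   239.16478722]
crop origin 301 189
25.95 [0.463  0.0558 0.0944] [ 0.5  -0.17  0.55] 0.08599705940401002 [[-0.028, -0.874, 0.485], [0.02, 0.485, 0.875], [-0.999, 0.035, 0.004]]
```

View pics/side13.png

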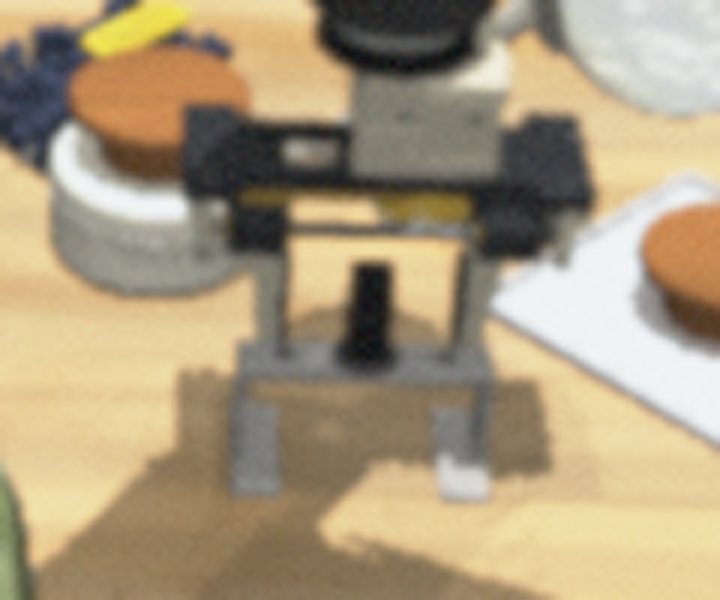

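```bash
python3 -m handwheel '{"gripper":[1,1,1,1,1,1,1,1],"travel":[[0,0,0.03],[0,0,0.08],[0,0,0.14],[0,0,0.2],[0,0,0.26],[0,0,0.31],[0,0,0.34],[0,0,0.34]],"spin":[0,0,0,0,0,0,0,0]}'; python3 -m handwheel '{"gripper":[1,1,1,1,1,1,1,1,1,1,1,1,1,1,1,1,1,1],"travel":[[0.02,-0.05,0],[0.04,-0.12,0],[0.06,-0.2,0],[0.06,-0.3,0],[0.04,-0.4,0],[0.02,-0.5,0],[0,-0.6,0],[-0.05,-0.7,0],[-0.1,-0.8,0],[-0.15,-0.88,0],[-0.2,-0.95,0],[-0.23,-1,0],[-0.26,-1,0],[-0.28,-1,0],[-0.28,-1,0],[-0.28,-1,0],[-0.28,-1,0],[-0.28,-1,0]],"spin":[0,0,0,0,0,0,0,0,0,0,0,0,0,0,0,0,0,0]}'
python3 - <<'E'
from h import *
for n in("side","top"):
    f=grab(n); cv2.imwrite(f"pics/{n}14.png",f["pixels"])
    b=(150,290,220,460) if n=="side" else (110,290,170,490)
    cv2.imwrite(f"pics/{n}14c.png",cv2.resize(f["pixels"][b[0]:b[1],b[2]:b[3]],None,fx=2.5 if n=="top" else 3.3,fy=2.5 if n=="top" else 3.3,interpolation=cv2.INTER_CUBIC))
E
```

```text
t: 26.75
eef_pos: [0.464, 0.0562, 0.2667]
ee_rot: [1.346, 1.538, 2.411]
force: [0.7, 0.3, 0.3]
width: 0.0877
t: 28.55
eef_pos: [0.3239, -0.4437, 0.2645]
ee_rot: [1.459, 1.536, 2.525]
force: [0.0, -0.5, -0.1]
width: 0.0875
```

View pics/side14c.png

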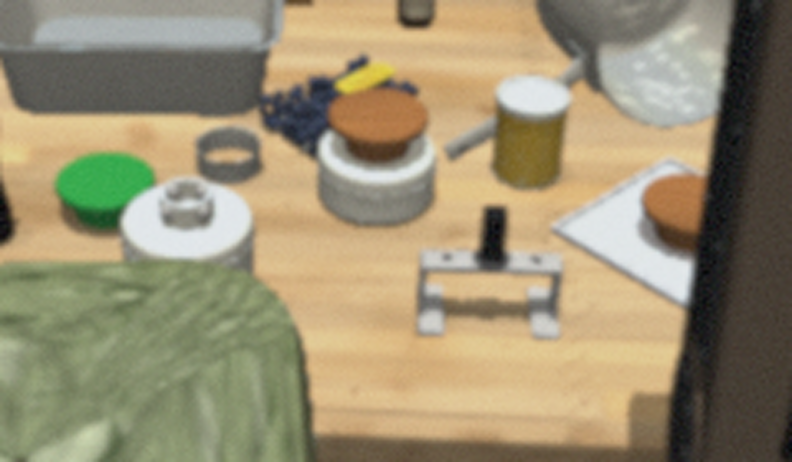

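View pics/top14c.png

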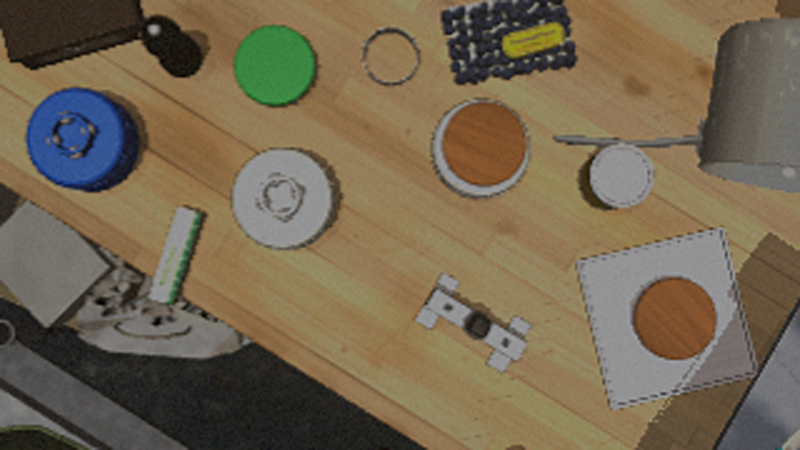

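The final views show the tall crock open with its bare neck at top crop (281,198). The lid is right way up, fully inside the tray at (676,318). The puller stands at (478,323), clear of the tray. The short crock's lid, the drum, the butter and the look-alikes are where they were.

Run:
```python
from h import *
a=cv2.imread("pics/top0.png").astype(int);b=cv2.imread("pics/top14.png").astype(int);d=np.abs(a-b).mean(2)
for n,(l,t,r,bb) in dict(short=(343,146,383,190),drum=(400,166,433,196),butter=(226,192,252,234),blue=(179,143,227,188),green=(262,119,299,154)).items(): print(n,d[t:bb,l:r].mean().round(1))
s=arm.get_state(); print(s["t"],np.abs(s["qd"]).max().round(3),s["force"].round(2)); print(arm.job_done())
```

```text
short 2.6
drum 2.6
butter 2.6
blue 3.0
green 2.8
28.65 0.005 [ 0.45  0.06 -0.38]
the job is handed in; nothing more can be done
None
```

I opened the taller crock with the puller, set its lid right way up on the tray, and stood the puller upright on bare worktop. The job was handed in at 28.7 s of the 72 s allowed, and no verdict was reported.

- **Lid:** It popped off at about 18 N of upward pull. The last pictures show it right way up near the middle of the tray, with the tall crock open. The gripper held only the puller's handle throughout.
- **Puller:** It stands about 6 cm from the tray.
- **Other things:** Comparing first and last top views shows only image noise (mean difference about 2.6–3.0 grey levels) at the short crock, drum, butter and both look-alikes. The short crock's lid is still home.
- **Forces:** Readings after each move never passed about 20 N, and the arm was at rest with the gripper empty and open at hand-in.

Two things were off:
- **Camera mismatch:** The two cameras disagreed by about 4 mm on the tall lid's position. I used the average, which left enough side clearance.
- **Wrist limit:** While I was drawing the puller back off the lid, the last joint reached its end stop at -3.03 rad. The arm stopped about 16 mm short of that move and tilted the tool by about 2°. The prongs were already clear of the lid by then. I lifted, turned back from the limit and set the puller down with a light press and an eased grip, and it stands upright in the final pictures.

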